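Hold a leak tester's bayonet lid at the vent mark

ROBOT

A 6-joint arm with a two-finger parallel gripper is mounted at the origin on the work surface. World frame = base frame: x ahead of the robot, y to its left, z up, the work surface at z = 0. Lengths are in m, angles in rad, forces in N, time in s.
With the tool pointing down it reaches from about 0.3 to 0.775 m from the base axis. Payload 14.6 kg.
Tool frame: the origin (TCP) lies at the very end of the fingers, on their centre line; the grasp point (between the pads) lies 19 mm behind it; x points along the fingers, z is the direction in which the jaws open and shut, and the axes are right-handed (so a half turn about x gives the same grasp; the last joint's range is limited). The gripper opens to 94 mm and grips with 3 to 60 N. Pads are 16 mm wide; open, the fingers measure 119 mm over their backs; the gripper's body (75 mm by 177 mm) begins 78 mm behind the grasp point.
Start: joints at [-0.067, 0.3, 1.521, -0, 1.321, -0.067], TCP at [0.55, -0, 0.176] pointing down, gripper open.
Joint ranges: [-3.03, 3.03], [-0.79, 2.21], [0.23, 2.52], [-1.04, 4.18], [0, 3.07], [-2.55, 2.55]. Speed limits (rad/s): [2.22, 2.22, 2.57, 3.14, 3.14, 3.14].

INTERFACE

Orientations are given as a 3x3 rotation matrix whose columns are the frame's x, y, z axes.
In Python, from workcell import observe, read_camera, job_done gives the robot as it stands. The module is installed in compiled form; this text tells all that it offers.
- The arm moves only by the shell command python3 -m crank 'ROWS' [OPENING] [FORCE]. ROWS is a JSON object of lists of equal length, an entry for each row: "dp": the shift along the world's x, y, z in cm, a list of three; "twist": the turn, a rotation vector about the world's x, y, z in rad, a list of three. A call has 1 to 20 rows; each row shifts and turns the pose as measured when the row begins; what a row does not reach is not made up. A row lasts 1/12 s, in which the tool goes at most 41.7 mm and 7.16 degrees, less where a joint would pass 70% of its speed; a pose out of reach is approached as far as the arm can. A call with a gripper value outside its range is refused whole. OPENING is the finger opening in cm, from 0 to 9.4, set as the call begins (- or left out, the last holds). The fingers move at their own pace and stop on an object; FORCE is the grip in N (left out, the last holds). Time passes only in rows, so rows that do not move let the fingers close. It gives the time, the measured TCP pose, the force and the opening at its end, in the units of the state.
- observe(): the state, without advancing time (a new reading comes with each control period).
- read_camera(name): name is "scene" or "side" or "wrist"; returns a dict with "pixels" (420x560x3 uint8, blue, green, red), "z_map" (420x560 float32, m along the optical axis (not along the pixel's ray), 0 where there is no reading), "intrinsics" (3x3 intrinsics, pixels), "k1" (the pictures are not rectified: a ray, as slopes to the right and down, at radius r is drawn at 1 + k1 r^2 times it, then the intrinsics apply), "rvec" (rotation vector, rad) and "tvec" (3), from world to camera coordinates, as OpenCV has them. Camera axes: x right, y down, z forward; pixel columns grow to the right and rows downward; lengths in m; the calibration is good to about 2 mm. A picture is of the moment at which its call begins.
- job_done(): hands the job in, once; it reports no verdict.
The state is a dict: "t": time; "joints": joint angles; "qd": joint speeds; "joint_efforts": joint torques, N m; "tcp_pos": TCP position; "eef_rot": TCP orientation; "wrist_force": force on the tool from outside, world axes, zero at the start; "moment": the same for the moment, N m; "grip_width": finger opening in m.
Only numpy, scipy, OpenCV 4.12 (cv2) and the standard library are available. Lean on these libraries where they do the work, as an engineer would, in place of code of your own. Each camera call takes 0.05 s, during which the arm holds its last target. There are 200 camera calls.

TASK

Set up the vacuum leak tester on the packing bench: put the round compact that fits the nest down flat in the nest's round recess and let go of it, then lower the bayonet lid into the collar with its two lugs through the two gaps and turn it clockwise, seen from above, half-way to the lock, to the single vent mark. Keep hold of the lid there against its return spring, because I am zeroing the gauge while the chamber is still vented: do not let the lid go on to the lock click, which starts the pump, and finish while still holding it at the vent mark. Leave the other stock and tools where they are.

Things in the scene. Friction and masses are not known exactly. Their poses are not given: they have to be found in the camera images.
- compact_round: Round black plastic compact, a closed disc 50 mm in diameter, 18 mm thick, about 45 g, lying flat on the bench: the one that fits the nest. Origin: centre of its underside, z up. Three black compacts lie to the robot's right, which one in which place varies: this one, a square one and a larger round one.
- lid: Bayonet lid of the tester, about 0.4 kg, lying level and right way up on the bench to the robot's left. Origin: centre of its underside, z up. Aluminium disc 118 mm in diameter, top 14 mm above the origin, two lugs on its rim along its own +x and -x, bar handle along its x. The same after a half turn about z. Seated in the collar, its origin is 88 mm above the tester's origin.
- lid_handle (a point): Middle of the top of the lid's black bar handle, 50 mm above the lid's underside. The straight bar runs along the lid's x axis and so points at the lugs: 84 mm long, 16 mm wide (along y), 24 mm tall, from 26 to 50 mm above the underside, on two posts 14 mm thick, 32 mm either side of the middle. Its axes are the lid's.
- lid_lug (a point): Tip of the lid's lug on its +x side, 69.5 mm from the axis. Each lug (another at -x) is 24 mm wide along y and 8 mm thick, its underside level with the lid's.
- tester: Vacuum leak tester, fixed to the bench: white housing 190 x 190 mm, deck 60 mm above the bench, round aluminium chamber in the middle with a bayonet collar on top (outer radius 76 mm, top at 104 mm). Origin: on the chamber's axis at bench height; x and y along the housing's sides, z up. Gaps of the collar at its +x and -x.
- nest (a point): Centre of the floor of the nest's round recess, on the tester's axis, 64 mm above the bench. The nest is a square grey plate in the chamber (chamber's inner radius 54 mm) with a recess 52 mm in diameter and 7 mm deep, so a seated compact stands 11 mm proud of the plate. Its axes are the tester's.
- collar (a point): Centre of the collar's mouth at the height of the seal shelf, 88 mm above the bench, where the lid's underside rests. Inward lips (inner radius 61.5 mm, from 98 to 104 mm height) hold the lugs down once turned. The inserted lid has about 2.5 mm and 4 degrees of play and can only turn clockwise seen from above (negative about z). Axes: the tester's.
- gap (a point): Middle of the gap in the lips on the tester's +x side, at the collar's top, 67 mm from the axis; another is opposite, at -x. Each is 32 degrees wide (about 37 mm). The lid goes in with its handle bar along the tester's x axis, the lugs through the gaps.
- vent_mark (a point): Single dark line on top of the lip, the half-way vent position, 30 degrees (0.52 rad) clockwise from the +x gap, 70 mm from the axis, 104 mm above the bench; another is opposite. The lid is at vent when its handle bar points at these lines.
- lock_mark (a point): Double dark line on top of the lip, 60 degrees (1.05 rad) clockwise from the +x gap: where the lid locks with a click; another is opposite. A sprung ball is felt from about 48 degrees on and clicks in at 60. The lid must not get there.
- gauge (a point): Top of the round gauge (40 mm in diameter) on a corner of the tester's deck, 84 mm above the bench. A valve knob and a key on two other corners are lower than 80 mm.
- interlock (a joint): Turn of the tester's sprung interlock ring, rad, clockwise seen from above positive: 0 while the lid is not turned, 0.43 with the lid half-way, 0.96 at the lock. The lugs meet it about 5 degrees past the gaps; its spring turns a lid that is let go back, with a torque of 0.11 N m there, 0.26 N m half-way and 0.45 N m at the lock.
- compact_square: Square black compact, 50 x 50 x 18 mm: does not belong to this test. Origin: centre of its underside.
- compact_large: Larger round black compact, 66 mm in diameter and 20 mm thick: too big for the nest. Origin: centre of its underside.
- spare_nest: Spare grey nest plate with a square hole, 74 x 74 x 7 mm, lying flat on the bench. Origin: centre of its underside.
- mascara: Black mascara tube standing upright, 22 mm in diameter, 105 mm tall. Origin: centre of its underside.
- tape_roll: Roll of paper tape lying flat, 100 mm in diameter, 48 mm tall. Origin: centre of its underside.
- cream_jar: White cream jar, 60 mm in diameter, 50 mm tall. Origin: centre of its underside.
- scanner: Hand-held code scanner lying on its side, about 160 mm long, 60 mm wide, 36 mm high. Origin: near its middle, on the bench.
- cutter: Box cutter lying flat, about 140 mm long, 16 mm high. Origin: under the middle of its grip.
Not all that is in view belongs to the job. What is shaped like the compact_round but white is not meant.

How it is judged:
By the outcome, as a careful person would: the job done as asked, in the order asked, and still so for the second after the job is handed in, while the arm keeps its last pose, push and grip.
It also fails if it takes over 54 s, if anything falls off the work surface, if the arm or the gripper's body presses on something with over 40 N, if the wrist force passes 120 N, or if a joint passes its speed limit or range.

## Working session

There is one attempt and no reset: what is moved stays moved. The work goes in short steps, Python scripts to look and compute and a shell command to move; the robot and the scene stay as the last step left them, time stands still between calls to the robot, and variables do not carry over. Pictures are saved under pics/ and viewed, about 8 in all and at most 12, crops included, and the job is handed in when it is done.

```bash
mkdir -p pics
cat > h.py <<'E'
import numpy as np, cv2
from workcell import observe, read_camera
def cam(n):
    c=read_camera(n); return c
def world(c):
    """HxWx3 world points"""
    K=c["intrinsics"];k=float(c["k1"]);Z=c["z_map"]
    h,w=Z.shape;u,v=np.meshgrid(np.arange(w),np.arange(h))
    p=cv2.undistortPoints(np.stack([u,v],-1).reshape(-1,1,2).astype(float),K,np.array([k,0,0,0,0.])).reshape(h,w,2)
    P=np.dstack([p[...,0]*Z,p[...,1]*Z,Z])
    R=cv2.Rodrigues(np.array(c["rvec"],float))[0];t=np.array(c["tvec"],float).ravel()
    W=(P-t)@R; W[Z==0]=np.nan
    return W
def proj(c,X):
    return cv2.projectPoints(np.array(X,float).reshape(-1,3),np.array(c["rvec"],float),np.array(c["tvec"],float),c["intrinsics"],np.array([c["k1"],0,0,0,0.]))[0].reshape(-1,2)
E
python3 - <<'E'
from h import *
import pickle
for n in("scene","side"):
    c=cam(n);pickle.dump(c,open(n+".pkl","wb"))
    cv2.imwrite(f"pics/{n}0.png",c["pixels"])
    print(n,c["tvec"],c["rvec"],c["k1"])
print(observe())
E
```

```text
scene [ 0.28498934 -0.38656288  1.80917113] [ 1.55173924  2.26626017 -0.67603421] -0.0906021776343085
side [-0.58532354  0.08294744  1.29238464] [ 2.14912049 -0.17303833  0.09915471] -0.012256306932894954
{'t': 0.1, 'joints': array([-6.65944593e-02,  3.00407941e-01,  1.52148428e+00,  3.56371863e-05,
        1.32072006e+00, -6.65957258e-02]), 'qd': array([ 0.000411  , -0.00024497, -0.00085593,  0.00150668, -0.00063036,
       -0.0002085 ]), 'joint_efforts': array([ 1.84928511e-03, -5.32644153e+01, -3.53284299e+01,  7.10431044e-02,
        2.34944851e-02, -7.30603051e-05]), 'tcp_pos': array([5.49743418e-01, 2.76263755e-05, 1.75061946e-01]), 'eef_rot': array([[-1.01506611e-03,  7.62243304e-06,  9.99999485e-01],
       [ 1.02303230e-04,  9.99999995e-01, -7.51859233e-06],
       [-9.99999480e-01,  1.02295546e-04, -1.01506689e-03]]), 'wrist_force': array([ 0.24383484, -0.61581027,  0.05050662]), 'moment': array([ 0.00276636, -0.02949147, -0.03704338]), 'grip_width': 0.09378951027711249}
```

View pics/scene0.png

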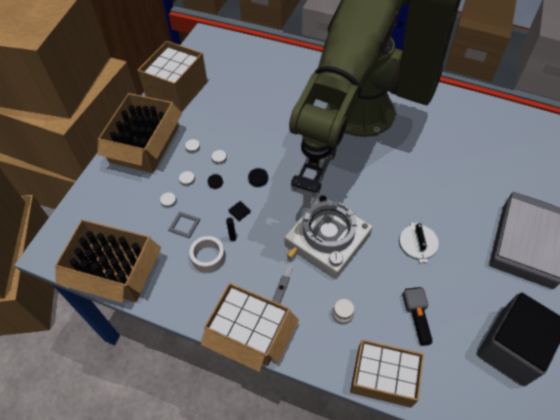

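View pics/side0.png

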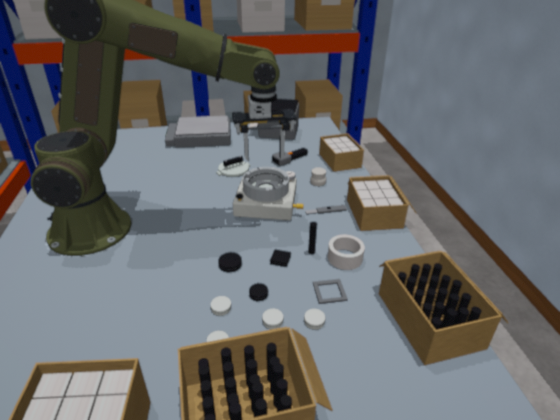

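The scene shows three black compacts: a small round one at (215,181), a larger round one at (258,177) and a square one at (240,210). The white discs are at (192,145), (219,157), (187,178) and (168,200). The lid is at (420,240) and the tester at (330,230). In the side view the small round one is at (258,292). I choose the one at (215,181) and will check its diameter while locating the tester and lid.

Run:
```python
from h import *
import pickle
crops=[]
for n,pts in(("scene",dict(small=(215,181),large=(258,177),sq=(240,210),lid=(420,240))),("side",dict(small=(258,292),large=(230,262),sq=(281,258),lid=(234,168)))):
    c=pickle.load(open(n+".pkl","rb"));W=world(c)
    for k,(u,v) in pts.items():
        r=26 if k!="lid" else 40
        win=np.zeros(W.shape[:2],bool);win[max(v-r,0):v+r,u-r:u+r]=1
        if k=="lid":
            m=win&(W[...,2]>.006)&(W[...,2]<.020); hm=win&(W[...,2]>.04)&(W[...,2]<.06)
            P=W[hm][:,:2];q=P.mean(0);d=np.linalg.svd(P-q,full_matrices=False)[2][0]
            print("handle",q.round(4),len(P),"ang",np.degrees(np.arctan2(d[1],d[0])).round(1),np.ptp((P-q)@d))
        else: m=win&(W[...,2]>.010)&(c["pixels"].max(-1)<70)
        if k!="lid":
            _,l=cv2.connectedComponents(m.astype(np.uint8)); 
            i=np.bincount(l[win&(l>0)]).argmax(); m=l==i
        P=W[m]
        (ct,rad)=cv2.minEnclosingCircle(P[:,:2].astype(np.float32))
        print(n,k,len(P),P.mean(0).round(4),"circ",np.round(ct,4),"d",round(2*rad,4),"zmax",P[:,2].max().round(4))
    # tester: collar
    u,v=(330,228) if n=="scene" else (266,186)
    win=np.zeros(W.shape[:2],bool);win[v-50:v+50,u-55:u+55]=1
    P=W[win&(W[...,2]>.098)&(W[...,2]<.108)]
    P=P[np.hypot(*(P[:,:2]-np.median(P[:,:2],0)).T)<.12]
    A=np.c_[2*P[:,:2],np.ones(len(P))]
    s=np.linalg.lstsq(A,(P[:,:2]**2).sum(1),rcond=None)[0]
    print("collar",len(P),s[:2].round(4),"r",np.sqrt(s[2]+s[:2]@s[:2]).round(4),P[:,2].mean())
    D=W[win&(W[...,2]>.05)&(W[...,2]<.063)][:,:2]
    print("deck",cv2.minAreaRect(D.astype(np.float32)))
    big=cv2.resize(c["pixels"][v-50:v+60,u-60:u+60],None,fx=4,fy=4,interpolation=3);crops.append(big)
    u,v=pts["small"]
c=pickle.load(open("scene.pkl","rb"))["pixels"]
b=cv2.resize(c[150:225,185:285],None,fx=3.2,fy=3.2,interpolation=3)
can=np.zeros((600,800,3),np.uint8)
can[:352,:384]=cv2.resize(crops[0],(384,352));can[:352,400:784]=cv2.resize(crops[1],(384,352));can[355:355+240,:320]=b[:240]
cv2.imwrite("pics/c1.png",can)
```

```text
scene small 153 [ 0.4892 -0.3498  0.0173] circ [ 0.4869 -0.3499] d 0.0538 zmax 0.0244
scene large 263 [ 0.4256 -0.225   0.0189] circ [ 0.4251 -0.229 ] d 0.0732 zmax 0.0283
scene sq 223 [ 0.5663 -0.2292  0.0164] circ [ 0.565  -0.2303] d 0.067 zmax 0.0265
handle [0.4737 0.3199] 150 ang 25.0 0.08137108534262462
scene lid 938 [0.4774 0.3202 0.0133] circ [0.4509 0.3217] d 0.3698 zmax 0.02
collar 650 [0.5632 0.061 ] r 0.0698 0.10276186730037395
deck ((0.5639057755470276, 0.06077147275209427), (0.19232718646526337, 0.19130441546440125), 74.19828033447266)
side small 220 [ 0.4849 -0.3603  0.0174] circ [ 0.4846 -0.358 ] d 0.0492 zmax 0.0223
side large 311 [ 0.4208 -0.2369  0.0193] circ [ 0.4214 -0.2327] d 0.064 zmax 0.024
side sq 210 [ 0.5617 -0.2407  0.0174] circ [ 0.5624 -0.2383] d 0.0613 zmax 0.0225
handle [0.4711 0.2619] 589 ang -82.8 0.6597962839892493
side lid 474 [0.4717 0.3813 0.0133] circ [0.5019 0.4543] d 0.4056 zmax 0.02
collar 406 [0.5625 0.0556] r 0.0697 0.10321436592647455
deck ((0.555908739566803, 0.22096019983291626), (0.5062139630317688, 0.4562585949897766), 73.58287811279297)
```

View pics/c1.png

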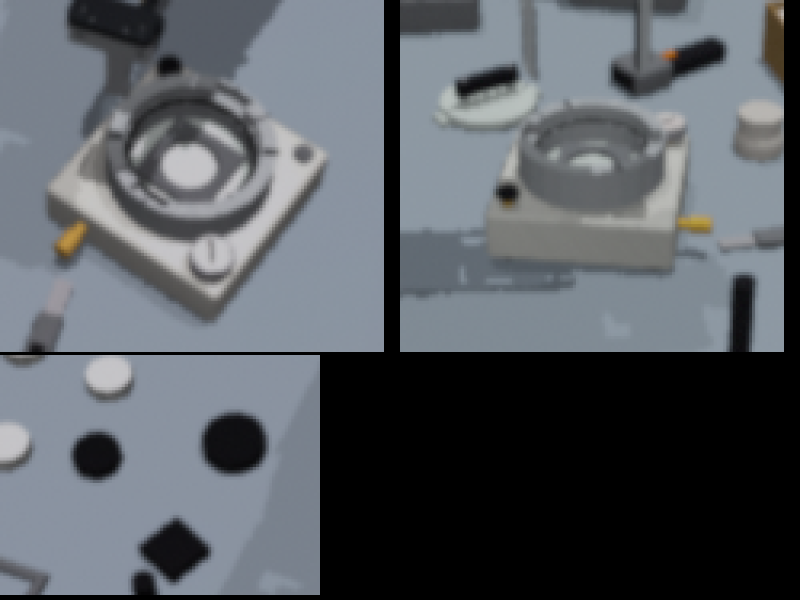

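The crop confirms it: the small round black disc measures about 50 mm, the other about 66–73 mm, and the third is square. Tester centre is near (0.563,0.058) with a yaw of -15.8° mod 90. I'm moving over the compact.

```bash
python3 -m crank '{"dp":[[-0.6,-3.5,0],[-0.6,-3.5,0],[-0.6,-3.5,0],[-0.6,-3.5,0],[-0.6,-3.5,0],[-0.6,-3.5,0],[-0.6,-3.5,0],[-0.6,-3.5,0],[-0.6,-3.5,0],[-0.6,-3.5,0],[0,0,0]],"twist":[[0,0,0],[0,0,0],[0,0,0],[0,0,0],[0,0,0],[0,0,0],[0,0,0],[0,0,0],[0,0,0],[0,0,0],[0,0,0]]}' 7
python3 - <<'E'
from h import *
o=observe();print(o["t"],o["tcp_pos"],o["eef_rot"].round(3),o["grip_width"])
c=cam("wrist");cv2.imwrite("pics/w1.png",c["pixels"]);W=world(c)
m=(W[...,2]>.012)&(W[...,2]<.025)&(c["pixels"].max(-1)<70)
n,l,s,_=cv2.connectedComponentsWithStats(m.astype(np.uint8))
for i in range(1,n):
    if s[i,4]>150:
        P=W[l==i];ct,r=cv2.minEnclosingCircle(P[:,:2].astype(np.float32));print(s[i],P.mean(0).round(4),np.round(ct,4),round(2*r,4))
E
```

```text
t: 1.02
tcp_pos: [0.4821, -0.363, 0.1713]
eef_rot: [[-0.007, -0.006, 1.0], [0.003, 1.0, 0.006], [-1.0, 0.003, -0.007]]
wrist_force: [-1.3, 0.1, -1.1]
grip_width: 0.0701
1.0167 [ 0.48214404 -0.36300892  0.17129257] [[-0.007 -0.006  1.   ]
 [ 0.003  1.     0.006]
 [-1.     0.003 -0.007]] 0.07005478095201668
[ 197   44   60   64 2899] [ 0.4209 -0.2282  0.0195] [ 0.4207 -0.2284] 0.0658
[ 323   50   60   62 2133] [ 0.5607 -0.232   0.0172] [ 0.5609 -0.2324] 0.0682
[ 263  167   40   41 1284] [ 0.484  -0.3527  0.0176] [ 0.4837 -0.3535] 0.0501
[514 226  17  76 584] [ 0.7943 -0.4473  0.0183] [ 0.7954 -0.4516] 0.1045
```

View pics/w1.png

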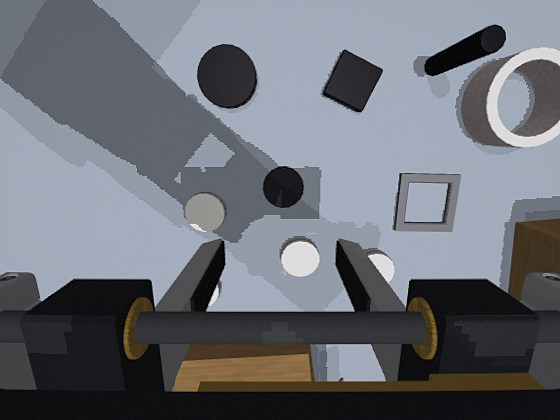

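The wrist view shows the compact at (283,187), 50.1 mm in diameter, at world (0.4838,-0.3532). The large compact (227,76) and the square one (352,80) are well clear. I'm descending.

```bash
python3 -m crank '{"dp":[[0.2,1.0,-3],[0,0,-3.5],[0,0,-3.5],[0,0,-3],[0,0,-1.5],[0,0,0]],"twist":[[-0.003,-0.007,-0.006],[0,0,0],[0,0,0],[0,0,0],[0,0,0],[0,0,0]]}'
```

```text
t: 1.57
tcp_pos: [0.4851, -0.346, 0.0212]
eef_rot: [[0.002, -0.001, 1.0], [0.0, 1.0, 0.001], [-1.0, 0.0, 0.002]]
wrist_force: [-0.1, 0.3, -0.6]
grip_width: 0.0701
```

```bash
python3 -m crank '{"dp":[[-0.05,-0.3,-0.3],[-0.05,-0.2,-0.3],[0,-0.1,-0.3],[0,0,-0.1],[0,0,0]],"twist":[[0,0,0],[0,0,0],[0,0,0],[0,0,0],[0,0,0]]}'
```

```text
t: 1.98
tcp_pos: [0.486, -0.3517, 0.014]
eef_rot: [[0.005, -0.003, 1.0], [-0.002, 1.0, 0.003], [-1.0, -0.002, 0.005]]
wrist_force: [0.4, 0.1, 0.3]
grip_width: 0.0696
```

```bash
python3 -m crank '{"dp":[[-0.2,-0.15,-0.3],[-0.1,0,-0.3],[0,0,0]],"twist":[[0,-0.005,0],[0,0,0],[0,0,0]]}'; python3 -m crank '{"dp":[[0,0,0],[0,0,0],[0,0,0],[0,0,0]],"twist":[[0,0,0],[0,0,0],[0,0,0],[0,0,0]]}' 4.5 15
```

```text
t: 2.23
tcp_pos: [0.4835, -0.3541, 0.0093]
eef_rot: [[0.013, -0.003, 1.0], [-0.004, 1.0, 0.003], [-1.0, -0.004, 0.013]]
wrist_force: [-0.4, -0.0, -1.1]
grip_width: 0.0698
t: 2.57
tcp_pos: [0.4834, -0.3543, 0.0095]
eef_rot: [[0.013, -0.003, 1.0], [-0.004, 1.0, 0.003], [-1.0, -0.004, 0.013]]
wrist_force: [-0.3, -0.6, -0.9]
grip_width: 0.0474
```

```bash
python3 -m crank '{"dp":[[0,0,0],[0,0,1],[0,0,2],[0,0,3],[0,0,3],[0,0,0]],"twist":[[0,0,0],[0.004,0.013,0],[0,0,0],[0,0,0],[0,0,0],[0,0,0]]}'
python3 - <<'E'
from h import *
c=cam("wrist");cv2.imwrite("pics/w2.png",c["pixels"]);W=world(c);o=observe();print(o["grip_width"],o["tcp_pos"],o["wrist_force"])
T=o["tcp_pos"]
d=W-T
m=(np.hypot(d[...,0],d[...,1])<.035)&(abs(d[...,2]-.009)<.004)&(c["pixels"].max(-1)<70)
P=W[m];print(len(P),P.mean(0)-T,P.min(0)-T,P.max(0)-T)
E
```

```text
t: 3.07
tcp_pos: [0.4822, -0.353, 0.1013]
eef_rot: [[-0.004, -0.003, 1.0], [0.003, 1.0, 0.003], [-1.0, 0.003, -0.004]]
wrist_force: [0.7, -0.4, 1.0]
grip_width: 0.0448
0.04472654680198726 [ 0.48145071 -0.35244261  0.09870436] [ 0.04384989  0.69071007 -0.56413446]<stdin>:6: RuntimeWarning: Mean of empty slice.
  ret = um.true_divide(
Traceback (most recent call last):
ValueError: zero-size array to reduction operation minimum which has no identity
```

View pics/w2.png

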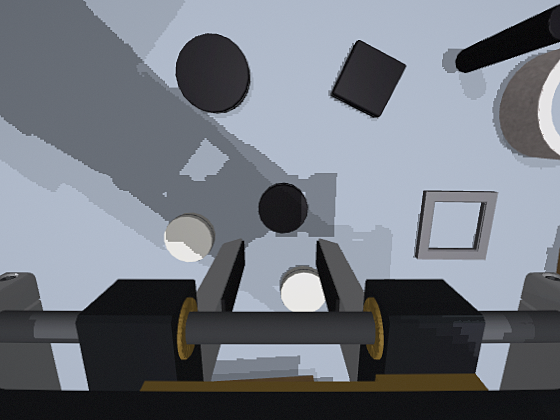

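Run:
```python
from h import *
c=cam("wrist");W=world(c);o=observe()
m=(W[...,2]>.012)&(W[...,2]<.03)&(c["pixels"].max(-1)<70)
n,l,s,_=cv2.connectedComponentsWithStats(m.astype(np.uint8))
for i in range(1,n):
    if s[i,4]>300:
        P=W[l==i];ct,r=cv2.minEnclosingCircle(P[:,:2].astype(np.float32));print(s[i],P.mean(0).round(4),np.round(ct,4),round(2*r,4))
print("tcp px",proj(c,[o["tcp_pos"],o["tcp_pos"]+[0,0,.019]]))
m=(W[...,2]>.06)&(W[...,2]<.2)
P=W[m];print(np.nanmin(P,0),np.nanmax(P,0)); 
for i in(0,1):
    F=P[(P[:,0]<o["tcp_pos"][0]) if i==0 else P[:,0]>o["tcp_pos"][0]];k=F[:,2]<np.nanpercentile(F[:,2],3);print(F[k].mean(0))
```

```text
[ 176   34   75   80 4598] [ 0.4211 -0.2281  0.0195] [ 0.4206 -0.2286] 0.0663
[ 333   40   75   77 3317] [ 0.5607 -0.2319  0.0172] [ 0.5611 -0.232 ] 0.0678
[ 259  185   50   50 1907] [ 0.4842 -0.3523  0.0176] [ 0.484  -0.3531] 0.0498
tcp px [[278.86385809 234.76942045]
 [278.55158177 243.73493292]]
[ 0.44711296 -0.36209363  0.06007924] [ 0.66199893 -0.2022814   0.19998496]
[ 0.45729949 -0.34826537  0.13165698]
[ 0.64905639 -0.21572431  0.06190159]
```

The grip failed: the compact is still on the bench at (283,208), unmoved at (0.484,-0.353). The fingers had stopped at 47 mm, so the hold was weak (the 4.5 cm target was too close). I'm retrying slightly lower, with a smaller opening target and more force.

```bash
python3 -m crank '{"dp":[[0.25,-0.1,-2],[0,0,-2.5],[0,0,-2],[0,0,-1],[0,0,-0.3],[0,0,0]],"twist":[[-0.003,-0.004,0],[0,0,0],[0,0,0],[0,0,0],[0,0,0],[0,0,0]]}' 6.5 30
```

```text
t: 3.67
tcp_pos: [0.4811, -0.351, 0.0104]
eef_rot: [[-0.009, -0.003, 1.0], [0.008, 1.0, 0.003], [-1.0, 0.008, -0.009]]
wrist_force: [0.5, -0.6, 0.4]
grip_width: 0.0648
```

```bash
python3 -m crank '{"dp":[[0.2,-0.15,-0.2],[0.1,-0.1,-0.1],[0,0,0]],"twist":[[0,-0.005,0],[0,0,0],[0,0,0]]}'; python3 -m crank '{"dp":[[0,0,0],[0,0,0],[0,0,0],[0,0,0],[0,0,0]],"twist":[[0,0,0],[0,0,0],[0,0,0],[0,0,0],[0,0,0]]}' 2 30
```

```text
t: 3.92
tcp_pos: [0.4849, -0.3541, 0.0084]
eef_rot: [[-0.002, -0.003, 1.0], [0.007, 1.0, 0.003], [-1.0, 0.007, -0.002]]
wrist_force: [0.1, -0.6, -0.7]
grip_width: 0.0648
t: 4.33
tcp_pos: [0.4859, -0.355, 0.0109]
eef_rot: [[0.001, -0.003, 1.0], [0.004, 1.0, 0.003], [-1.0, 0.004, 0.001]]
wrist_force: [0.2, 0.6, 0.5]
grip_width: 0.0353
```

Run:
```python
from h import *
c=cam("wrist");s=cam("side")
a=c["pixels"][130:330,130:430];b=cv2.resize(s["pixels"][220:340,180:340],None,fx=2.5,fy=2.5,interpolation=3)
can=np.zeros((600,800,3),np.uint8);can[:266,:400]=cv2.resize(a,(400,266));can[:300,400:800]=b
cv2.imwrite("pics/c3.png",can[:300]);o=observe();print(o["grip_width"],o["tcp_pos"])
W=world(c);m=(W[...,2]>.01)&(W[...,2]<.03)&(c["pixels"].max(-1)<70)
n,l,st,_=cv2.connectedComponentsWithStats(m.astype(np.uint8))
for i in range(1,n):
    if st[i,4]>300:P=W[l==i];print(st[i],P.mean(0).round(4),P.min(0).round(3),P.max(0).round(3))
```

```text
0.027000082921641435 [ 0.48589065 -0.35499388  0.01077652]
[ 118    0  112  100 9125] [ 0.4217 -0.2313  0.0194] [ 0.388 -0.261  0.01 ] [ 0.454 -0.206  0.022]
[ 349    0  110  107 7133] [ 0.5607 -0.2325  0.0172] [ 0.529 -0.265  0.01 ] [ 0.594 -0.204  0.02 ]
[537   0  23  39 714] [ 0.6481 -0.2149  0.0174] [ 0.644 -0.223  0.01 ] [ 0.659 -0.203  0.028]
[ 244  200   69   69 3601] [ 0.4847 -0.3512  0.0174] [ 0.461 -0.377  0.01 ] [ 0.509 -0.328  0.02 ]
```

View pics/c3.png

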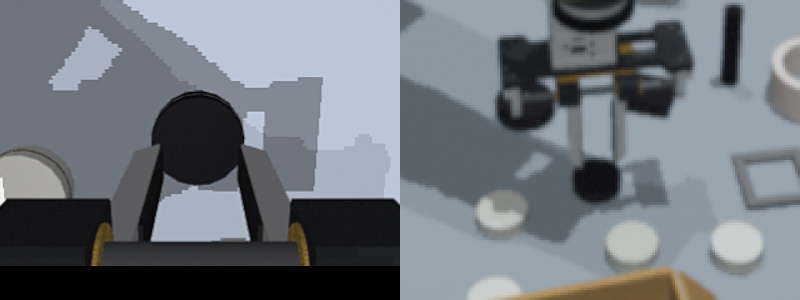

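Run:
```python
from h import *
o=observe();T=o["tcp_pos"]
for n in("side","wrist"):
    c=cam(n);W=world(c)
    print(n,"tcp px",proj(c,T).round(1), "compact top", proj(c,[.484,-.353,.018]).round(1))
    d=np.hypot(W[...,0]-T[0],W[...,1]-T[1])
    m=(d<.045)&(W[...,2]<.1)&(W[...,2]>.022)
    v,u=np.nonzero(m);P=W[m];i=np.argsort(P[:,2])[:12]
    print(np.c_[u[i],v[i],P[i].round(4)])
    if n=="side":
        for v in range(262,292,2):print(v,W[v,252].round(3),W[v,267].round(3),c["pixels"][v,252],c["pixels"][v,267])
```

```text
side tcp px [[258.5 291.2]] compact top [[257.6 288.7]]
[[ 2.530e+02  2.860e+02  4.716e-01 -3.637e-01  3.980e-02]
 [ 2.640e+02  2.820e+02  5.003e-01 -3.565e-01  4.220e-02]
 [ 2.530e+02  2.850e+02  4.718e-01 -3.629e-01  4.240e-02]
 [ 2.650e+02  2.840e+02  5.017e-01 -3.646e-01  4.300e-02]
 [ 2.670e+02  2.830e+02  5.070e-01 -3.625e-01  4.350e-02]
 [ 2.660e+02  2.840e+02  5.040e-01 -3.661e-01  4.400e-02]
 [ 2.650e+02  2.830e+02  5.020e-01 -3.623e-01  4.400e-02]
 [ 2.520e+02  2.850e+02  4.690e-01 -3.659e-01  4.580e-02]
 [ 2.660e+02  2.830e+02  5.042e-01 -3.649e-01  4.630e-02]
 [ 2.640e+02  2.810e+02  5.002e-01 -3.576e-01  4.670e-02]
 [ 2.520e+02  2.840e+02  4.693e-01 -3.635e-01  4.690e-02]
 [ 2.640e+02  2.800e+02  5.006e-01 -3.543e-01  4.690e-02]]
262 [ 0.471 -0.364  0.119] [ 0.507 -0.365  0.115] [109 102  95] [120 118 114]
264 [ 0.471 -0.365  0.114] [ 0.507 -0.367  0.111] [125 119 112] [123 121 117]
266 [ 0.471 -0.366  0.108] [ 0.508 -0.362  0.1  ] [115 110 105] [123 121 118]
268 [ 0.471 -0.368  0.103] [ 0.507 -0.367  0.098] [122 118 113] [123 121 117]
270 [ 0.47  -0.367  0.096] [ 0.507 
[... 861 characters left out ...]
2]]
[[ 2.610e+02  2.420e+02  4.740e-01 -3.487e-01  3.990e-02]
 [ 2.980e+02  2.430e+02  4.973e-01 -3.492e-01  4.010e-02]
 [ 2.980e+02  2.420e+02  4.972e-01 -3.485e-01  4.040e-02]
 [ 2.980e+02  2.410e+02  4.972e-01 -3.478e-01  4.040e-02]
 [ 2.610e+02  2.410e+02  4.741e-01 -3.478e-01  4.060e-02]
 [ 2.610e+02  2.470e+02  4.741e-01 -3.517e-01  4.080e-02]
 [ 2.980e+02  2.440e+02  4.972e-01 -3.496e-01  4.080e-02]
 [ 2.980e+02  2.470e+02  4.973e-01 -3.516e-01  4.090e-02]
 [ 2.610e+02  2.430e+02  4.741e-01 -3.490e-01  4.090e-02]
 [ 2.590e+02  2.410e+02  4.729e-01 -3.477e-01  4.100e-02]
 [ 2.580e+02  2.390e+02  4.723e-01 -3.463e-01  4.110e-02]
 [ 2.610e+02  2.450e+02  4.741e-01 -3.503e-01  4.110e-02]]
```

Both cameras put the real fingertips at z≈0.040 while the reported TCP z is 0.011, so the tips end about 29 mm short of the reported TCP. That is why both grips closed above the compact. I'll use the camera offset and descend slowly, watching the force.

```bash
python3 -m crank '{"dp":[[-0.15,0.2,0],[0,0.05,0],[0,0,0],[0,0,-0.5],[0,0,-0.5],[0,0,-0.5],[0,0,0]],"twist":[[0,0,0],[0,0,0],[0,0,0],[0,0,0],[0,0,0],[0,0,0],[0,0,0]]}' 7 30
```

```text
t: 5.12
tcp_pos: [0.484, -0.3519, -0.0061]
eef_rot: [[0.0, -0.003, 1.0], [0.005, 1.0, 0.003], [-1.0, 0.005, 0.0]]
wrist_force: [-0.7, 0.3, 0.1]
grip_width: 0.0646
```

```bash
python3 -m crank '{"dp":[[0,0,-0.5],[0,0,-0.5],[0,0,-0.3],[0,0,0],[0,0,0]],"twist":[[0,0,0],[0,0,0],[0,0,0],[0,0,0],[0,0,0]]}'
python3 - <<'E'
from h import *
o=observe();T=o["tcp_pos"];print(T,o["grip_width"])
c=cam("wrist");W=world(c)
m=(abs(W[...,0]-T[0])<.06)&(abs(W[...,1]-T[1])<.03)&(W[...,2]>.001)&(c["pixels"].max(-1)>=20)
print(c["pixels"].shape)
for s in(-1,1):
    # inner pad face: columns between
    mm=m&((W[...,0]-T[0])*s>.028)&((W[...,0]-T[0])*s<.045)&(W[...,2]<.06)
    P=W[mm];print(s,len(P),P[np.argsort(P[:,2])[:200:25]].round(4) if len(P) else 0)
m=(np.hypot(W[...,0]-.484,W[...,1]+.353)<.024)&(W[...,2]<.025)&(W[...,2]>.012)
P=W[m];print("compact",P.mean(0),P.min(0),P.max(0))
E
```

```text
t: 5.53
tcp_pos: [0.4836, -0.3517, -0.0216]
eef_rot: [[-0.001, -0.003, 1.0], [0.006, 1.0, 0.003], [-1.0, 0.006, -0.001]]
wrist_force: [-0.0, 0.3, 0.9]
grip_width: 0.0699
[ 0.48362568 -0.35168622 -0.02157907] 0.06986572426192769
(420, 560, 3)
-1 779 [[ 0.4446 -0.3345  0.001 ]
 [ 0.4493 -0.3815  0.0016]
 [ 0.4457 -0.343   0.0115]
 [ 0.442  -0.3432  0.0143]
 [ 0.4433 -0.3428  0.0172]
 [ 0.4392 -0.3431  0.02  ]
 [ 0.4466 -0.343   0.0218]
 [ 0.4396 -0.3433  0.0243]]
1 794 [[ 0.5175 -0.3302  0.001 ]
 [ 0.5186 -0.3525  0.0082]
 [ 0.5186 -0.3501  0.0109]
 [ 0.5245 -0.3427  0.0132]
 [ 0.527  -0.343   0.0158]
 [ 0.5265 -0.3428  0.0181]
 [ 0.5201 -0.3432  0.0204]
 [ 0.5225 -0.3429  0.0228]]
compact [ 0.48399044 -0.35224232  0.01764419] [ 0.46022816 -0.37691436  0.01565605] [ 0.50797973 -0.3291112   0.01936881]
```

```bash
python3 -m crank '{"dp":[[0,0,0],[0,0,0],[0,0,0],[0,0,0],[0,0,0]],"twist":[[0,0,0],[0,0,0],[0,0,0],[0,0,0],[0,0,0]]}' 2 25; python3 -m crank '{"dp":[[0,0,1.5],[0,0,2.5],[0,0,3],[0,0,0]],"twist":[[0,0,0],[0,0,0],[0,0,0],[0,0,0]]}'
```

```text
t: 6.0
tcp_pos: [0.484, -0.352, -0.0208]
eef_rot: [[0.0, -0.003, 1.0], [0.005, 1.0, 0.003], [-1.0, 0.005, 0.0]]
wrist_force: [-0.7, 0.2, -1.0]
grip_width: 0.0493
t: 6.33
tcp_pos: [0.4827, -0.351, 0.0502]
eef_rot: [[-0.003, -0.003, 1.0], [0.008, 1.0, 0.003], [-1.0, 0.008, -0.003]]
wrist_force: [0.2, -0.4, 0.2]
grip_width: 0.0496
```

Gripped this time: 49.6 mm after lifting. I'm carrying it toward the tester and stopping short, where the wrist camera can measure the tester.

```bash
python3 -m crank '{"dp":[[0.5,1,2.5],[0.8,2,2.5],[1,3.2,2.5],[1,3.2,1.5],[1,3.2,0],[1,3.2,0],[1,3.2,0],[1,3.2,0],[1,3.2,0],[0.5,2,0],[0,0,0],[0,0,0]],"twist":[[0,0,0],[0,0,0],[0,0,0],[0,0,0],[0,0,0],[0,0,0],[0,0,0],[0,0,0],[0,0,0],[0,0,0],[0,0,0],[0,0,0]]}'
cat > t.py <<'E'
from h import *
def tester(c,W,c0=(.563,.058)):
    d=np.hypot(W[...,0]-c0[0],W[...,1]-c0[1])
    P=W[(d<.09)&(W[...,2]>.0995)&(W[...,2]<.108)]
    A=np.c_[2*P[:,:2],np.ones(len(P))]
    # fit outer edge: joint fit by annulus 61.5..76
    from scipy.optimize import least_squares
    f=lambda p:(lambda r:np.maximum(r-.076,0)+np.maximum(.0615-r,0))(np.hypot(P[:,0]-p[0],P[:,1]-p[1]))
    s=least_squares(f,c0,loss="soft_l1",f_scale=.001).x
    return s,P
E
python3 - <<'E'
from t import *
o=observe();print(o["t"],o["grip_width"],o["tcp_pos"])
c=cam("wrist");cv2.imwrite("pics/w4.png",c["pixels"]);W=world(c)
s,P=tester(c,W);print("centre",s,len(P),P[:,2].mean())
a=np.degrees(np.arctan2(P[:,1]-s[1],P[:,0]-s[0]))
h,_=np.histogram(a,72,(-180,180))
for i in range(72):print(-180+5*i,h[i],end="; ")
D=W[(np.hypot(W[...,0]-s[0],W[...,1]-s[1])<.14)&(W[...,2]>.056)&(W[...,2]<.064)][:,:2]
print(cv2.minAreaRect(D.astype(np.float32)))
d=np.hypot(W[...,0]-s[0],W[...,1]-s[1])
m=(d<.054)&(W[...,2]>.058)&(W[...,2]<.067);print("recess?",m.sum(),W[m].mean(0) if m.any() else 0)
E
```

```text
t: 7.33
tcp_pos: [0.5714, -0.0641, 0.1429]
eef_rot: [[-0.0, -0.0, 1.0], [0.008, 1.0, 0.0], [-1.0, 0.008, -0.0]]
wrist_force: [0.9, 0.5, -0.9]
grip_width: 0.0492
7.3333 0.04918216081343393 [ 0.57141362 -0.06407443  0.1429225 ]
centre [0.56121333 0.05909087] 7138 0.10343484892286624
-180 173; -175 167; -170 173; -165 163; -160 156; -155 160; -150 152; -145 148; -140 149; -135 148; -130 140; -125 148; -120 138; -115 139; -110 139; -105 136; -100 136; -95 143; -90 136; -85 132; -80 141; -75 137; -70 135; -65 145; -60 140; -55 142; -50 147; -45 146; -40 149; -35 125; -30 51; -25 54; -20 52; -15 55; -10 57; -5 98; 0 179; 5 178; 10 184; 15 190; 20 190; 25 199; 30 197; 35 144; 40 60; 45 7; 50 0; 55 0; 60 0; 65 0; 70 0; 75 0; 80 0; 85 0; 90 0; 95 0; 100 0; 105 0; 110 0; 115 0; 120 0; 125 0; 130 6; 135 63; 140 156; 145 185; 150 79; 155 75; 160 74; 165 70; 170 67; 175 85; ((0.5592047572135925, 0.051560819149017334), (0.17348696291446686, 0.18815921247005463), 74.0468978881836)
recess? 7589 [0.56146953 0.06000912 0.0635536 ]
```

View pics/w4.png

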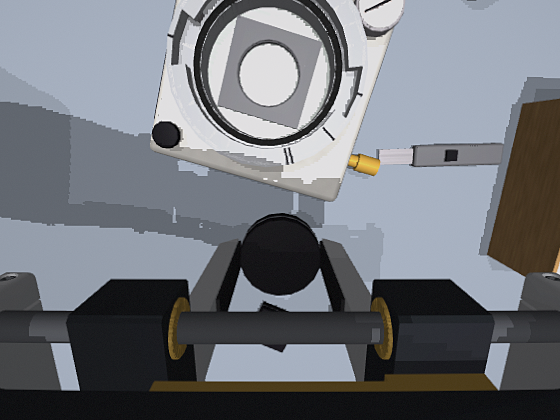

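The wrist view shows the compact held at (282,253), nest recess at (269,75), the single vent line at (328,134) and the double lock line at (288,155). The gaps are at about -16° and 164°, so the tester yaw is about -16°. Next: exact recess and held-compact centres.

```bash
cat >> t.py <<'E'
def fitc(Q,r=None):
    from scipy.optimize import least_squares
    return least_squares(lambda p:np.hypot(Q[:,0]-p[0],Q[:,1]-p[1])-(r or p[2]),list(Q.mean(0))+([] if r else [.026]),loss="soft_l1",f_scale=.001).x
def region(c,W,m,seed,z):
    _,l=cv2.connectedComponents(m.astype(np.uint8));u,v=np.round(proj(c,seed)[0]).astype(int)
    k=(l==l[v,u]).astype(np.uint8)
    ct=max(cv2.findContours(k,0,cv2.CHAIN_APPROX_NONE)[0],key=len)[:,0].astype(float)
    # cast contour rays onto plane z
    p=cv2.undistortPoints(ct[:,None],c["intrinsics"],np.array([c["k1"],0,0,0,0.]))[:,0]
    R=cv2.Rodrigues(np.array(c["rvec"],float))[0];t=np.array(c["tvec"],float).ravel()
    D=np.c_[p,np.ones(len(p))]@R;C=-R.T@t
    return (C+D*((z-C[2])/D[:,2])[:,None])[:,:2],k
E
python3 - <<'E'
from t import *
o=observe();c=cam("wrist");W=world(c);T=o["tcp_pos"]
g=c["pixels"].max(-1)
# recess rim in the plane z=.071: bright floor region (rim visible as border with grey plate)
Q,k=region(c,W,(abs(W[...,2]-.064)<.004)&(g>150),[.5615,.060,.064],.071)
print("rim@.071",len(Q),fitc(Q),k.sum()); 
Q2,k=region(c,W,(W[...,2]<.0675)&(W[...,2]>.055),[.5615,.060,.064],.071);print("by depth",len(Q2),fitc(Q2),k.sum())
d=np.hypot(W[...,0]-T[0],W[...,1]-T[1])
m=(d<.035)&(abs(W[...,2]-(T[2]+.0295+.010))<.005)&(g<60)
P=W[m];zt=np.median(P[:,2]);print("compact top z",zt,"tip",T[2]+.0295)
Q3,k=region(c,W,m,P.mean(0),zt);print("compact",len(Q3),fitc(Q3,.025),fitc(Q3),"box",Q3.min(0),Q3.max(0),"tcp",T)
E
```

```text
rim@.071 169 [0.5612766  0.05796075 0.02450569] 2813
by depth 172 [0.56129554 0.05845446 0.02480351] 2885
compact top z 0.18147820708138823 tip 0.17236990490947518
compact 271 [ 0.57112826 -0.06474344] [ 0.57115026 -0.06472568  0.02468896] box [ 0.54452742 -0.08914236] [ 0.59781703 -0.0400757 ] tcp [ 0.571306   -0.06439669  0.1428699 ]
```

```bash
python3 -m crank '{"dp":[[-0.2,1.5,0],[-0.3,3,0],[-0.3,3,0],[-0.2,2.5,0],[0,1,0],[0,0.2,0],[0,0,0],[0,0,0]],"twist":[[0,0,0],[0,0,0],[0,0,0],[0,0,0],[0,0,0],[0,0,0],[0,0,0],[0,0,0]]}'
```

```text
t: 8.1
tcp_pos: [0.5591, 0.0451, 0.1424]
eef_rot: [[-0.001, 0.013, 1.0], [0.007, 1.0, -0.013], [-1.0, 0.007, -0.001]]
wrist_force: [-0.0, -0.3, -1.4]
grip_width: 0.0491
```

```bash
python3 -m crank '{"dp":[[0.1,0.6,-1],[0.1,0.6,-2],[0,0.1,-2],[0,0.1,-1],[0,0,0],[0,0,0]],"twist":[[0,0,0],[0,0,0],[0,0,0],[0,0,0],[0,0,0],[0,0,0]]}'
```

```text
t: 8.6
tcp_pos: [0.5618, 0.0552, 0.0781]
eef_rot: [[-0.0, 0.02, 1.0], [0.007, 1.0, -0.02], [-1.0, 0.007, -0.0]]
wrist_force: [0.2, -0.6, -1.1]
grip_width: 0.0493
```

```bash
python3 -m crank '{"dp":[[0,0.25,-0.6],[0,0.15,-0.6],[0,0.05,-0.5],[0,0,-0.2],[0,0,0],[0,0,0]],"twist":[[0,0,0],[0,0,0],[0,0,0],[0,0,0],[0,0,0],[0,0,0]]}'
```

```text
t: 9.1
tcp_pos: [0.5632, 0.0596, 0.0595]
eef_rot: [[0.003, 0.021, 1.0], [0.007, 1.0, -0.021], [-1.0, 0.007, 0.003]]
wrist_force: [1.5, 0.9, -1.2]
grip_width: 0.0494
```

```bash
python3 -m crank '{"dp":[[-0.15,-0.05,-0.3],[-0.05,0,-0.2],[0,0,0],[0,0,0]],"twist":[[0,0,0],[0,0,0],[0,0,0],[0,0,0]]}'
python3 - <<'E'
from t import *
o=observe();c=cam("wrist");W=world(c);T=o["tcp_pos"];g=c["pixels"].max(-1);print(T,o["grip_width"])
s,P=tester(c,W,(.5613,.0588));print("collar",s,len(P))
d=np.hypot(W[...,0]-T[0],W[...,1]-T[1])
m=(d<.035)&(abs(W[...,2]-(T[2]+.0295+.010))<.006)&(g<60)
P=W[m];zt=np.median(P[:,2]);Q3,k=region(c,W,m,P.mean(0),zt);print("compact",zt,len(Q3),fitc(Q3,.025),fitc(Q3))
# plate outline
m=(abs(W[...,2]-.071)<.003)&(np.hypot(W[...,0]-.5613,W[...,1]-.0588)<.054);print("plate",W[m].mean(0),m.sum(),cv2.minAreaRect(W[m][:,:2].astype(np.float32)))
cv2.imwrite("pics/w5.png",c["pixels"])
E
```

```text
t: 9.43
tcp_pos: [0.5613, 0.059, 0.0547]
eef_rot: [[0.004, 0.021, 1.0], [0.007, 1.0, -0.021], [-1.0, 0.007, 0.004]]
wrist_force: [-0.2, -0.2, -0.1]
grip_width: 0.0493
[0.56128508 0.0589807  0.05471699] 0.04932774409652379
collar [0.56132786 0.05935657] 14186
compact 0.09328044004605168 277 [0.56100487 0.05861564] [0.56101054 0.05862045 0.02491113]
plate [0.56461803 0.0718256  0.07059512] 4707 ((0.5597962141036987, 0.05192667990922928), (0.0932331308722496, 0.10790402442216873), 77.55137634277344)
```

View pics/w5.png

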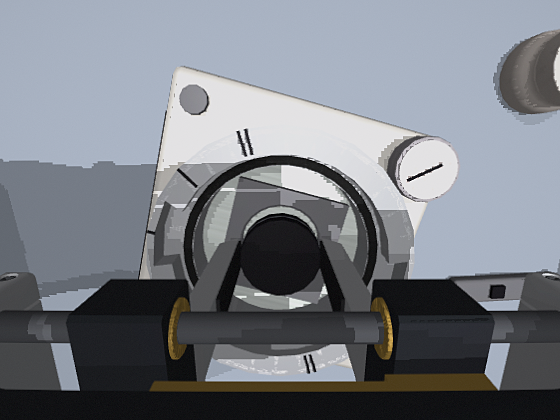

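The compact at (281,255) is centred over the recess to within about 0.5 mm, and both mark pairs are visible. I'm lowering it in.

```bash
python3 -m crank '{"dp":[[0,0,-0.3],[0,0,-0.3],[0,0,-0.2],[0,0,0]],"twist":[[0,0,0],[0,0,0],[0,0,0],[0,0,0]]}'
```

```text
t: 9.82
tcp_pos: [0.562, 0.0594, 0.0473]
eef_rot: [[0.006, 0.021, 1.0], [0.007, 1.0, -0.021], [-1.0, 0.007, 0.006]]
wrist_force: [-1.7, 0.5, 3.8]
grip_width: 0.0491
```

```bash
python3 -m crank '{"dp":[[-0.07,-0.05,-0.1],[0,0,-0.15],[0,0,-0.15],[0,0,0]],"twist":[[0,0,0],[0,0,0],[0,0,0],[0,0,0]]}'
```

```text
t: 10.15
tcp_pos: [0.5619, 0.0602, 0.0443]
eef_rot: [[0.009, 0.02, 1.0], [0.009, 1.0, -0.02], [-1.0, 0.009, 0.008]]
wrist_force: [0.6, 0.3, -1.4]
grip_width: 0.0492
```

```bash
python3 -m crank '{"dp":[[0,-0.05,-0.1],[0,0,0]],"twist":[[0,0,0],[0,0,0]]}';python3 -m crank '{"dp":[[0,0,0],[0,0,0],[0,0,0]],"twist":[[0,0,0],[0,0,0],[0,0,0]]}' 6; python3 -m crank '{"dp":[[0,0,1],[0,0,2],[0,-0.5,3],[0,-1.5,3],[0,-2,2],[0,-1,0],[0,0,0]],"twist":[[0,0,0],[0,0,0],[0,0,0],[0,0,0],[0,0,0],[0,0,0],[0,0,0]]}'
python3 - <<'E'
from t import *
o=observe();c=cam("wrist");W=world(c);g=c["pixels"].max(-1)
m=(np.hypot(W[...,0]-.5613,W[...,1]-.0588)<.028)&(abs(W[...,2]-.082)<.006)&(g<70)
P=W[m];print("compact top",P.mean(0),len(P),"plane",np.linalg.lstsq(np.c_[P,][:,:2]-P[:,:2].mean(0),P[:,2]-P[:,2].mean(),rcond=None)[0])
Q,k=region(c,W,m,P.mean(0),P[:,2].mean());print(fitc(Q))
s,P=tester(c,W,(.5613,.0588));print("collar",s)
D=W[(np.hypot(W[...,0]-s[0],W[...,1]-s[1])<.14)&(W[...,2]>.056)&(W[...,2]<.064)][:,:2];print(cv2.minAreaRect(D.astype(np.float32)))
E
```

```text
t: 10.32
tcp_pos: [0.562, 0.0598, 0.0433]
eef_rot: [[0.009, 0.02, 1.0], [0.009, 1.0, -0.02], [-1.0, 0.009, 0.009]]
wrist_force: [-1.2, -0.1, 2.5]
grip_width: 0.0496
t: 10.57
tcp_pos: [0.562, 0.0594, 0.0429]
eef_rot: [[0.009, 0.02, 1.0], [0.009, 1.0, -0.02], [-1.0, 0.009, 0.008]]
wrist_force: [0.7, 0.4, -0.5]
grip_width: 0.0597
t: 11.15
tcp_pos: [0.5603, 0.0076, 0.1603]
eef_rot: [[0.007, 0.019, 1.0], [0.008, 1.0, -0.019], [-1.0, 0.008, 0.007]]
wrist_force: [-0.6, -0.3, -0.4]
grip_width: 0.06
compact top [0.56144681 0.05886739 0.08157522] 2184 plane [-0.00061617 -0.00084771]
[0.56144913 0.05849151 0.02416762]
collar [0.56112488 0.05916312]
((0.5609257221221924, 0.05899936705827713), (0.18829435110092163, 0.18754127621650696), 73.85894012451172)
```

The compact is seated flat: top at 0.0816 (0.082 expected), slope under 0.1°, centred in the recess and released. The tester centre is (0.5612,0.0590) with yaw -16.1°. Next I move over the lid, turning the jaws by about +115°.

```bash
python3 -m crank '{"dp":[[-0.5,1.9,0],[-0.5,1.9,0],[-0.5,1.9,0],[-0.5,1.9,0],[-0.5,1.9,0],[-0.5,1.9,0],[-0.5,1.9,0],[-0.5,1.9,0],[-0.5,1.9,0],[-0.5,1.9,0],[-0.5,1.9,0],[-0.5,1.9,0],[-0.5,1.9,0],[-0.5,1.9,0],[-0.5,1.5,0],[-0.4,1,0],[0,0,0],[0,0,0]],"twist":[[0,0,0.124],[0,0,0.124],[0,0,0.124],[0,0,0.124],[0,0,0.124],[0,0,0.124],[0,0,0.124],[0,0,0.124],[0,0,0.124],[0,0,0.124],[0,0,0.124],[0,0,0.124],[0,0,0.124],[0,0,0.124],[0,0,0.124],[0,0,0.12],[0,0,0],[0,0,0]]}' 5
cat >> t.py <<'E'
def lid(W,c0,z0=0.):
    d=np.hypot(W[...,0]-c0[0],W[...,1]-c0[1])
    P=W[(d<.055)&(abs(W[...,2]-z0-.050)<.006)][:,:2].astype(np.float32)
    r=cv2.minAreaRect(P);B=cv2.boxPoints(r);e=[B[1]-B[0],B[2]-B[1]];e=max(e,key=np.linalg.norm)
    return r,np.degrees(np.arctan2(e[1],e[0])),len(P)
E
python3 - <<'E'
from t import *
o=observe();print(o["t"],o["joints"].round(2),o["tcp_pos"]);c=cam("wrist");W=world(c)
cv2.imwrite("pics/w6.png",c["pixels"])
print(lid(W,(.474,.32)))
m=(np.hypot(W[...,0]-.474,W[...,1]-.32)<.075)&(abs(W[...,2]-.0135)<.004);print(m.sum(),fitc(W[m][:,:2]) if 0 else W[m].mean(0), cv2.minEnclosingCircle(W[(np.hypot(W[...,0]-.474,W[...,1]-.32)<.075)&(abs(W[...,2]-.0145)<.0025)][:,:2].astype(np.float32)))
E
```

```text
t: 12.7
tcp_pos: [0.4617, 0.3225, 0.1363]
eef_rot: [[-0.027, -0.914, -0.406], [-0.024, -0.405, 0.914], [-0.999, 0.034, -0.011]]
wrist_force: [0.4, 0.5, -0.5]
grip_width: 0.0502
12.7 [ 0.55  0.39  1.5  -0.01  1.29 -1.44] [0.46173389 0.32249814 0.13633546]
(((0.4697355628013611, 0.3181934356689453), (0.08268271386623383, 0.016003990545868874), 24.202346801757812), np.float32(24.202333), 1230)
6984 [0.46657662 0.31748038 0.01344033] ((0.4696829319000244, 0.31854695081710815), 0.058787282556295395)
```

View pics/w6.png

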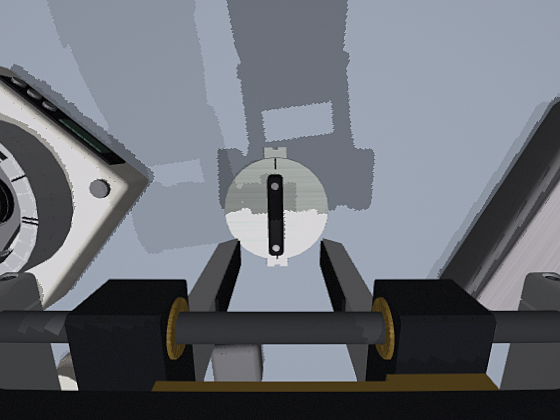

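The wrist view shows the lid at (275,210), bar along the image's vertical, lugs at (275,152) and (277,262), its centre at (0.4697,0.3184) and the bar at 24.2°. I'll level the tool and descend.

```bash
python3 -m crank '{"dp":[[0.4,-0.2,-1.5],[0.3,-0.2,-2.5],[0.1,0,-2.5],[0,0,-1],[0,0,0],[0,0,0]],"twist":[[0.024,-0.027,0.004],[0,0,0],[0,0,0],[0,0,0],[0,0,0],[0,0,0]]}'
```

```text
t: 13.25
tcp_pos: [0.4709, 0.3149, 0.0586]
eef_rot: [[0.001, -0.922, -0.388], [0.002, -0.388, 0.922], [-1.0, -0.002, 0.001]]
wrist_force: [0.1, -0.1, -0.1]
grip_width: 0.0499
```

```bash
python3 -m crank '{"dp":[[-0.1,0.25,-0.5],[0,0.05,-1.2],[0,0,-1.5],[0,0,-1],[0,0,-0.3],[0,0,0]],"twist":[[0,0,0.024],[0,0,0],[0,0,0],[0,0,0],[0,0,0],[0,0,0]]}'
```

```text
t: 13.75
tcp_pos: [0.4718, 0.3193, 0.0143]
eef_rot: [[0.007, -0.912, -0.41], [0.005, -0.41, 0.912], [-1.0, -0.008, 0.002]]
wrist_force: [0.4, 0.1, 0.3]
grip_width: 0.0501
```

```bash
python3 -m crank '{"dp":[[-0.2,-0.1,-0.5],[0,0,-0.6],[0,0,-0.3],[0,0,0]],"twist":[[-0.005,0.007,0],[0,0,0],[0,0,0],[0,0,0]]}';python3 -m crank '{"dp":[[0,0,0],[0,0,0],[0,0,0],[0,0,0]],"twist":[[0,0,0],[0,0,0],[0,0,0],[0,0,0]]}' 0.5 50
```

```text
t: 14.08
tcp_pos: [0.4702, 0.3187, 0.0001]
eef_rot: [[0.0, -0.912, -0.41], [0.0, -0.41, 0.912], [-1.0, -0.0, 0.0]]
wrist_force: [0.2, 0.3, -0.4]
grip_width: 0.05
t: 14.42
tcp_pos: [0.4705, 0.3189, 0.0006]
eef_rot: [[0.001, -0.912, -0.41], [0.001, -0.41, 0.912], [-1.0, -0.001, 0.0]]
wrist_force: [-0.2, 0.5, 0.6]
grip_width: 0.027
```

```bash
python3 -m crank '{"dp":[[0,0,0],[0,0,0],[0,0,0],[0,0,1.5],[0,0,2.5],[0,0,3],[0,0,3],[0,0,2],[0,0,0]],"twist":[[0,0,0],[0,0,0],[0,0,0],[0,0,0],[0,0,0],[0,0,0],[0,0,0],[0,0,0],[0,0,0]]}'
```

```text
t: 15.17
tcp_pos: [0.4669, 0.3166, 0.1215]
eef_rot: [[-0.008, -0.912, -0.41], [-0.005, -0.41, 0.912], [-1.0, 0.009, -0.001]]
wrist_force: [-0.2, 0.0, -3.5]
grip_width: 0.0153
```

```bash
python3 -m crank '{"dp":[[0.5,-1.5,0.8],[0.8,-2.3,0.8],[0.9,-2.5,0.5],[0.9,-2.5,0.3],[0.9,-2.5,0],[0.9,-2.5,0],[0.9,-2.5,0],[0.9,-2.5,0],[0.9,-2.5,0],[0.7,-2,0],[0.5,-1.5,0],[0,0,0],[0,0,0]],"twist":[[0,0,-0.04],[0,0,-0.07],[0,0,-0.07],[0,0,-0.07],[0,0,-0.07],[0,0,-0.07],[0,0,-0.07],[0,0,-0.07],[0,0,-0.07],[0,0,-0.05],[0,0,-0.03],[0,0,0],[0,0,0]]}'
```

```text
t: 16.25
tcp_pos: [0.5498, 0.0552, 0.1251]
eef_rot: [[-0.032, -0.958, 0.285], [0.002, 0.285, 0.958], [-0.999, 0.031, -0.007]]
wrist_force: [-0.2, 0.9, -3.9]
grip_width: 0.0158
```

```bash
python3 -m crank '{"dp":[[0.6,0.2,0],[0.4,0.1,0],[0.1,0.05,0],[0,0,0],[0,0,0]],"twist":[[-0.002,-0.03,0.005],[0,0,0],[0,0,0],[0,0,0],[0,0,0]]}'
python3 - <<'E'
from t import *
o=observe();T=o["tcp_pos"];R=o["eef_rot"];print(T,R[:,0].round(3),np.degrees(np.arctan2(R[1,2],R[0,2])))
c=cam("wrist");W=world(c);g=c["pixels"].max(-1)
print("bar",lid(W,T[:2],T[2]))
z0=T[2]
m=(np.hypot(W[...,0]-T[0],W[...,1]-T[1])<.075)&(abs(W[...,2]-z0-.0135)<.004);P=W[m];print("disc z",P[:,2].mean(),cv2.minEnclosingCircle(P[np.hypot(P[:,0]-T[0],P[:,1]-T[1])<.0612][:,:2].astype(np.float32)))
A=np.c_[P[:,:2]-T[:2],np.ones(len(P))];print("slope",np.linalg.lstsq(A,P[:,2],rcond=None)[0])
s,_=tester(c,W,(.5612,.059));print("collar seen",s)
cv2.imwrite("pics/w7.png",c["pixels"])
E
```

```text
t: 16.67
tcp_pos: [0.559, 0.0612, 0.1209]
eef_rot: [[-0.009, -0.961, 0.276], [-0.0, 0.276, 0.961], [-1.0, 0.008, -0.002]]
wrist_force: [-0.1, -0.5, -4.1]
grip_width: 0.0155
[0.55898432 0.06121918 0.12094539] [-0.009 -0.    -1.   ] 73.95671540574698
bar (((0.554786205291748, 0.06313912570476532), (0.07450763136148453, 0.03807349130511284), 0.7111223340034485), np.float32(0.7111218), 3649)
disc z 0.13363000100296585 ((0.5579595565795898, 0.061125487089157104), 0.05874298885464668)
slope [-0.01093538 -0.00099709  0.13344532]
collar seen [0.56101245 0.05914497]
```

View pics/w7.png

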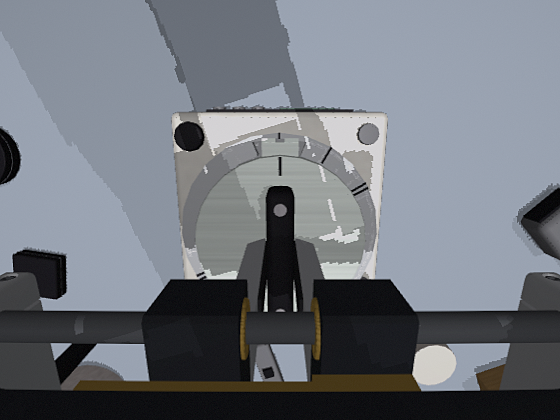

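The lid lug at (280,137) is centred in the gap (258–302); the single vent line (326,155) and double line (358,188) are clockwise of it. I'm correcting xy by about 3 mm and levelling.

```bash
python3 -m crank '{"dp":[[0.2,-0.15,-0.2],[0.05,-0.05,-0.3],[0,0,-0.3],[0,0,0],[0,0,0]],"twist":[[0,-0.009,0],[0,0,0],[0,0,0],[0,0,0],[0,0,0]]}'
```

```text
t: 17.13
tcp_pos: [0.5614, 0.0593, 0.112]
eef_rot: [[0.001, -0.961, 0.276], [0.0, 0.276, 0.961], [-1.0, -0.001, 0.0]]
wrist_force: [0.0, -0.6, -4.0]
grip_width: 0.0157
```

```bash
python3 -m crank '{"dp":[[0.05,-0.02,-0.3],[0,0,-0.3],[0,0,-0.3],[0,0,-0.2],[0,0,0]],"twist":[[0,0,0],[0,0,0],[0,0,0],[0,0,0],[0,0,0]]}'
```

```text
t: 17.55
tcp_pos: [0.5619, 0.059, 0.0998]
eef_rot: [[0.001, -0.961, 0.276], [0.0, 0.276, 0.961], [-1.0, -0.001, 0.0]]
wrist_force: [-0.2, 0.6, -3.9]
grip_width: 0.0156
```

Free of contact below the lip top. Continuing down to the shelf.

```bash
python3 -m crank '{"dp":[[0,0,-0.3],[0,0,-0.3],[0,0,-0.2],[0,0,-0.1],[0,0,0]],"twist":[[0,0,0],[0,0,0],[0,0,0],[0,0,0],[0,0,0]]}'
```

```text
t: 17.97
tcp_pos: [0.5618, 0.059, 0.0896]
eef_rot: [[0.0, -0.961, 0.276], [0.0, 0.276, 0.961], [-1.0, -0.0, 0.0]]
wrist_force: [0.2, 0.9, -5.0]
grip_width: 0.0155
```

```bash
python3 -m crank '{"dp":[[0,0,-0.1],[0,0,-0.1],[0,0,0]],"twist":[[0,0,0],[0,0,0],[0,0,0]]}'
python3 - <<'E'
from t import *
o=observe();T=o["tcp_pos"];print(T,o["wrist_force"],o["moment"])
c=cam("wrist");W=world(c)
m=(np.hypot(W[...,0]-T[0],W[...,1]-T[1])<.055)&(abs(W[...,2]-.101)<.008);print("disc top",np.median(W[m][:,2]),m.sum())
E
```

```text
t: 18.22
tcp_pos: [0.5627, 0.059, 0.0893]
eef_rot: [[0.003, -0.961, 0.276], [0.0, 0.276, 0.961], [-1.0, -0.003, 0.001]]
wrist_force: [-0.1, 0.6, -4.4]
grip_width: 0.0155
[0.56269966 0.05903332 0.08933606] [-0.08525958  0.56766338 -4.4331164 ] [ 0.07724486 -0.09223179  0.00403973]
disc top 0.10185180315692473 11423
```

```bash
python3 -m crank '{"dp":[[-0.06,0,-0.15],[0,0,-0.15],[0,0,0]],"twist":[[0,0.003,0],[0,0,0],[0,0,0]]}'
```

```text
t: 18.52
tcp_pos: [0.5635, 0.0591, 0.0893]
eef_rot: [[0.004, -0.961, 0.276], [0.0, 0.276, 0.961], [-1.0, -0.004, 0.001]]
wrist_force: [-0.3, -0.6, -3.9]
grip_width: 0.0156
```

```bash
python3 -m crank '{"dp":[[-0.15,0,-0.3],[-0.05,0,-0.3],[0,0,0]],"twist":[[0,0.005,0],[0,0,0],[0,0,0]]}'
```

```text
t: 18.77
tcp_pos: [0.5638, 0.0592, 0.0895]
eef_rot: [[0.007, -0.961, 0.276], [0.0, 0.276, 0.961], [-1.0, -0.007, 0.002]]
wrist_force: [-2.4, -0.2, -6.1]
grip_width: 0.0155
```

The disc top is at 0.1019 (0.102 when seated) and further pressing doesn't lower it, so the lid is on the shelf. I'm starting the clockwise turn with small centring corrections.

```bash
python3 -m crank '{"dp":[[-0.2,0,0],[0,0,0],[0,0,0],[0,0,0],[0,0,0]],"twist":[[0,0.007,-0.03],[0,0,-0.06],[0,0,-0.06],[0,0,-0.06],[0,0,0]]}'
python3 -c "
from h import *;o=observe();R=o['eef_rot'];print(np.degrees(np.arctan2(R[1,2],R[0,2])),o['moment'],o['wrist_force'])"
```

```text
t: 19.18
tcp_pos: [0.5615, 0.0595, 0.0889]
eef_rot: [[-0.001, -0.879, 0.477], [0.001, 0.477, 0.879], [-1.0, 0.001, 0.0]]
wrist_force: [-2.3, -0.4, 2.4]
grip_width: 0.0159
61.4858885518007 [-0.10491465  0.12642568  0.04665411] [-2.30786777 -0.41826583  2.41891562]
```

```bash
python3 -m crank '{"dp":[[0,0,0],[0,0,0],[0,0,0],[0,0,0],[0,0,0]],"twist":[[0,0,-0.05],[0,0,-0.07],[0,0,-0.06],[0,0,-0.03],[0,0,0]]}'
python3 - <<'E'
from t import *
o=observe();R=o['eef_rot'];T=o["tcp_pos"];print(np.degrees(np.arctan2(R[1,2],R[0,2])),o['moment'],o['wrist_force'])
c=cam("wrist");W=world(c);cv2.imwrite("pics/w8.png",c["pixels"])
for cc in(c,cam("scene")):
    W=world(cc);d=np.hypot(W[...,0]-.5612,W[...,1]-.059);g=cc["pixels"].max(-1)
    m=(d<.045)&(W[...,2]>.129)&(W[...,2]<.141)&(g<60);P=W[m][:,:2].astype(np.float32)
    if len(P)>5:print(len(P),cv2.minAreaRect(P))
E
```

```text
t: 19.6
tcp_pos: [0.5615, 0.0595, 0.0889]
eef_rot: [[-0.001, -0.761, 0.648], [0.0, 0.648, 0.761], [-1.0, 0.001, -0.0]]
wrist_force: [-1.3, 0.3, 0.5]
grip_width: 0.0153
49.57180640193599 [0.041564   0.10229158 0.2123885 ] [-1.30267056  0.28660608  0.50295266]
3160 ((0.5571815967559814, 0.06264697015285492), (0.01851773075759411, 0.0739528238773346), 49.485572814941406)
74 ((0.5770442485809326, 0.05010927841067314), (0.022866584360599518, 0.04493826627731323), 66.12664794921875)
```

View pics/w8.png

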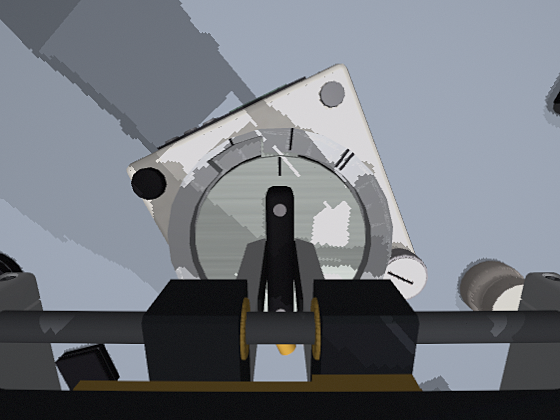

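The lid's index line (280,166) is a few degrees short of the single vent line (291,139); the double line is at (345,159). Spring torque is 0.21 N m. Last 5.6°.

```bash
python3 -m crank '{"dp":[[0,0,0],[0,0,0],[0,0,0],[0,0,0]],"twist":[[0,0,-0.05],[0,0,-0.04],[0,0,-0.01],[0,0,0]]}'
python3 - <<'E'
from t import *
o=observe();R=o['eef_rot'];print(np.degrees(np.arctan2(R[1,2],R[0,2])),o['moment'],o['wrist_force'])
c=cam("wrist");W=world(c)
d=np.hypot(W[...,0]-.5612,W[...,1]-.059);g=c["pixels"].max(-1)
m=(d<.045)&(W[...,2]>.129)&(W[...,2]<.141)&(g<60);print("bar",cv2.minAreaRect(W[m][:,:2].astype(np.float32)))
# dark pixels by polar angle: lid line and collar lines
a=np.degrees(np.arctan2(W[...,1]-.059,W[...,0]-.5612))
for n,r0,r1,z in(("lid line",.049,.057,.102),("collar",.065,.075,.104)):
    m=(d>r0)&(d<r1)&(abs(W[...,2]-z)<.005)&(g<80)
    k,l,s,_=cv2.connectedComponentsWithStats(m.astype(np.uint8),connectivity=8)
    for i in range(1,k):
        if s[i,4]>8:print(n,s[i,4],a[l==i].mean().round(2),a[l==i].std().round(2))
cv2.imwrite("pics/w9.png",cv2.resize(c["pixels"][100:260,160:400],None,fx=2.5,fy=2.5,interpolation=3))
E
```

```text
t: 20.03
tcp_pos: [0.5615, 0.0594, 0.089]
eef_rot: [[-0.001, -0.698, 0.716], [0.0, 0.716, 0.698], [-1.0, 0.001, -0.001]]
wrist_force: [-0.3, -0.2, 0.9]
grip_width: 0.0157
44.259979671992475 [-0.02210472  0.07554869  0.21332802] [-0.32002104 -0.20935504  0.90054696]
bar ((0.5575008988380432, 0.06305208802223206), (0.018583044409751892, 0.07410915940999985), 44.5488166809082)
lid line 26 134.53 0.47
collar 34 133.75 0.26
collar 34 105.37 0.31
collar 11 163.71 0.35
collar 35 102.37 0.33
collar 16 179.13 0.19
```

View pics/w9.png

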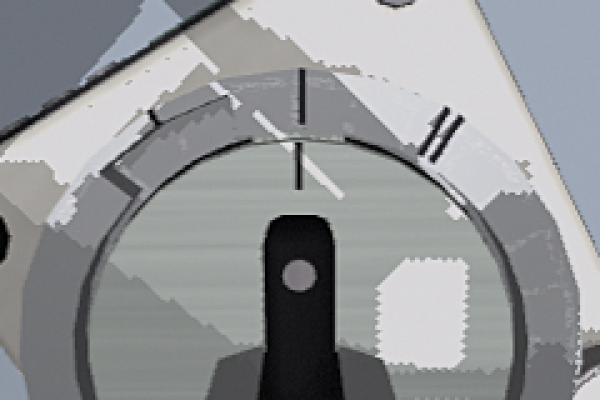

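The lid line (299,165 in the crop) meets the single vent line (302,97) to within about 0.7°, well away from the double line. I'll check that it holds steady, then hand in.

Run:
```python
from t import *
from workcell import job_done
for i in range(10): cam("wrist")
o=observe();R=o['eef_rot'];y=np.degrees(np.arctan2(R[1,2],R[0,2]));print(o["t"],y,o["grip_width"],o["moment"][2],o["wrist_force"])
if abs(y-43.9)<1.2: print(job_done())
```

```text
20.5833 44.17386956288136 0.01551886830279503 0.3049654359316263 [-1.31772618  1.180064   -0.01716761]
the job is handed in; nothing more can be done
None
```

The job is handed in at 20.6 s: the round compact is in the nest, and the arm is holding the lid at the vent mark against its spring.

- **Compact:** The 50 mm round black compact is flat in the recess and released. Its top measured 81.6 mm against 82 mm expected. I checked this just before the lid went on.
- **Lid:** It went in through the gaps and sits on the shelf. I took it as seated because its top measured 101.9 mm (102 mm expected) and pressing did not lower it further.
- **Vent mark:** I turned it clockwise about 30° in total. The lid's index line is within about 0.7° of the single vent line. The lid never got near the double lock line.
- **Hold:** Over the last half second the angle stayed steady, with about 0.2–0.3 N m of spring torque felt at the wrist and the grip closed on the bar.

**What disagreed:** The real fingertips end about 29 mm short of the TCP the robot reports. Because of that, my first two grips closed in the air above the compact, without moving it. I corrected for the offset using the cameras.

I touched nothing else on purpose, but I did not take a final picture of the other stock and tools.

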